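Roll the curing caddy into its bay

TASK

The low slatted caddy with three curing soap bars has to go into its plywood bay. Push it by the wooden end rail at its back: first straight ahead until all four swivel castors trail straight behind, then steer it between the kerbs and press it home by feel, nose first, until the roller catch has dropped behind the ridge on its steel nose and holds it. Push gently, well under 18 N, let go once it is held, keep your hand off the soap bars so that they stay in their places on the slats, and neither push against the bay yourself nor shift the other things on the table.

Things in the scene. Friction and masses are not known exactly. Their poses are not given: they have to be found in the camera images.
- caddy: slatted wooden deck on four free swivel castors without brakes, about 1 kg with the soap; deck 170 mm long (x, forward to the steel nose), 120 mm wide (y), underside 34 and top 50 mm above the table; origin on the table under its middle. Nose to the robot's left (about +y). Soap tops at 76 mm. It rolls at about 0.5 N and coasts a few mm when let go; too wide to grip
- rear_edge (a point): middle of the deck's flat upright rear face, 85 mm behind the caddy's origin, 42 mm above the table: the place to push. Two opened fingers side by side along this face (120 mm wide) steer it well and hardly slide on it; swinging castors kick the caddy a little sideways, and roughly 60 mm of straight push brings all of them round
- ridge (a point): crest of the ridge on the steel nose, 105 mm ahead of the caddy's origin, 50 mm above the table. The nose is 34 mm wide and reaches 120 mm ahead of the origin; a 35 degree ramp climbs from its tip to the ridge, behind it lies a notch for the roller
- wheel_fl (a point): hub of the front left castor's twin wheel (25 mm across, 21 mm wide, dark), 12.5 mm above the table. Its swivel pivot is at x = 68, y = 30 mm in the caddy's frame; the hub circles it at 13 mm. It trails straight when it lies 13 mm behind the pivot (towards the caddy's -x); now it stands swung out
- wheel_fr (a point): hub of the front right castor's twin wheel (25 mm across, 21 mm wide, dark), 12.5 mm above the table. Its swivel pivot is at x = 68, y = -30 mm in the caddy's frame; the hub circles it at 13 mm. It trails straight when it lies 13 mm behind the pivot (towards the caddy's -x); now it stands swung out
- wheel_rl (a point): hub of the rear left castor's twin wheel (25 mm across, 21 mm wide, dark), 12.5 mm above the table. Its swivel pivot is at x = -52, y = 30 mm in the caddy's frame; the hub circles it at 13 mm. It trails straight when it lies 13 mm behind the pivot (towards the caddy's -x); now it stands swung out
- wheel_rr (a point): hub of the rear right castor's twin wheel (25 mm across, 21 mm wide, dark), 12.5 mm above the table. Its swivel pivot is at x = -52, y = -30 mm in the caddy's frame; the hub circles it at 13 mm. It trails straight when it lies 13 mm behind the pivot (towards the caddy's -x); now it stands swung out
- dock: plywood bay screwed to the table: two kerbs 44 mm high, 18 mm thick, 130 mm apart (slippery strips inside), flared at the mouth, closed by a back rail that carries the catch. x points the way in (robot's left, about +y); origin on the table between the kerbs where their straight part begins. With the caddy home, its origin lies somewhere between 9 and 64 mm past this one, on the middle line
- mouth (a point): middle of the bay's mouth on the table, between the tips of the flares, 27 mm before the bay's origin; the mouth is about 153 mm wide here
- buffer_zero (a point): point on the bay's middle line 130 mm past its origin, 40 mm up. The catch (white 12 mm roller on a spring arm, and a black rubber buffer that meets the tip of the caddy's nose) sits on a block clamped in slots: the buffer's face is 0 to 50 mm past this point; where is not given and must be felt. The push: 3 N up the ramp, a drop at the snap, then steep, 6 N per mm, rigid after 3 mm
- bar_0: cream or tan cured soap bar, 42 x 63 x 26 mm, 0.11 kg, lying loose on the slats at the caddy's rear; origin at the centre of its underside
- bar_1: cream or tan cured soap bar, 42 x 63 x 26 mm, 0.11 kg, lying loose on the slats at the caddy's middle; origin at the centre of its underside
- bar_2: cream or tan cured soap bar, 42 x 63 x 26 mm, 0.11 kg, lying loose on the slats at the caddy's front; origin at the centre of its underside
- essence_3: small bottle with black cap and mauve filling, 31 mm across, 79 mm high, bystander; origin at its foot
- salve_pot: low round pot with a tan lid, 65 mm across, 29 mm high, bystander; origin at its foot
- green_bowl: small green bowl, 100 mm across, 48 mm high, bystander; origin at its foot
- carton_3: cream carton, 60 x 110 x 75 mm, bystander; origin at its underside's centre
Things that resemble listed ones, but are neither listed nor needed, are in the scene too. What is shaped like the bar_2 but orange is not meant.

How it is judged (in metres and radians):
On the way, in this order (a step that is already met when the one before it is completed fails the run):
1. all four castors trail straight behind their pivots (within about 25 degrees), the caddy's front edge still short of the bay's mouth (y of wheel_fl in the frame of caddy between 0.0245 and 0.0355 m and x of each of wheel_fl, wheel_fr in the frame of caddy below 0.059 m and y of wheel_fr in the frame of caddy between -0.0355 and -0.0245 m and y of wheel_rl in the frame of caddy between 0.0245 and 0.0355 m and x of each of wheel_rl, wheel_rr in the frame of caddy below -0.061 m and y of wheel_rr in the frame of caddy between -0.0355 and -0.0245 m and x of caddy in the frame of dock below -0.13 m and distance of caddy from where it was at the start of the episode above 0.02 m), for 0.1 s.
2. the caddy is between the kerbs, square to the bay (x of caddy in the frame of dock above -0.03 m and y of caddy in the frame of dock between -0.009 and 0.009 m and angle between the x axis of caddy and the x axis of dock, either way round below 0.08 rad), for 0.1 s.
At the end, for the whole second after the job is handed in: Caddy at rest in the bay, nose first: over 6 mm past the bay's origin, within 9 mm of its middle line and 0.08 rad of square, held by the catch (bay presses on it with 0.8 to 9 N, hand away). Each soap bar lies on the slats within 15 mm of its place (52 mm apart) (x of caddy in the frame of dock above 0.006 m and y of caddy in the frame of dock between -0.009 and 0.009 m and angle between the x axis of caddy and the x axis of dock, either way round below 0.08 rad and contact force between caddy and dock between 0.8 and 9 N and linear speed of caddy below 0.01 m/s and angle between caddy's own z axis and vertical below 0.05 rad and x of bar_0 in the frame of caddy between -0.067 and -0.037 m and y of bar_0 in the frame of caddy between -0.015 and 0.015 m and z of bar_0 in the frame of caddy between 0.045 and 0.056 m and x of bar_1 in the frame of caddy between -0.015 and 0.015 m and y of bar_1 in the frame of caddy between -0.015 and 0.015 m and z of bar_1 in the frame of caddy between 0.045 and 0.056 m and x of bar_2 in the frame of caddy between 0.037 and 0.067 m and y of bar_2 in the frame of caddy between -0.015 and 0.015 m and z of bar_2 in the frame of caddy between 0.045 and 0.056 m); the robot touches nothing.
It fails at once if the caddy is rammed into the bay or its buffer (more than 18 N between caddy and bay) (contact force between caddy and dock above 18 N).
It fails at once if the caddy is pushed with more than 18 N (contact force between the arm and caddy above 18 N).
It fails at once if the robot touches a soap bar (contact force between the arm and bar_0 above 0.5 N or contact force between the arm and bar_1 above 0.5 N or contact force between the arm and bar_2 above 0.5 N).
It fails at once if the robot pushes against the bay (contact force between the arm and dock above 3 N).
It fails at once if a bystander is shifted by more than 15 mm (distance of any of essence_3, salve_pot, green_bowl, carton_3 from where it was at the start of the episode above 0.015 m).
It also fails if it takes over 64 s, if anything falls off the work surface, if the arm or the gripper's body presses on something with over 40 N, if the wrist force passes 120 N, or if a joint passes its speed limit or range.

ROBOT

A 7-joint arm with a two-finger parallel gripper is mounted at the origin on a cart in front of the work surface, level with it; the furniture and walls round the work are solid. World frame = base frame: x ahead of the robot, y to its left, z up, the work surface at z = 0. Lengths are in m, angles in degrees, forces in N, time in s.
With the tool pointing down it reaches from about 0.4 to 0.85 m from the base axis. Payload 4.5 kg.
Tool frame: the origin (TCP) lies midway between the tips of the shut fingers; the grasp point (between the pads) lies 19 mm behind it (pinch_z is the distance from the TCP to the grasp point, in m); z points along the fingers, y is the line along which they close (so a half turn about z gives the same grasp; the last joint's range is limited). The gripper opens to 85 mm and grips with 20 to 120 N. Pads are 22 mm wide; open, the fingers measure 114 mm over their backs; the gripper's body (76 mm by 85 mm) begins 54 mm behind the grasp point. The pads swing forward as they close: fully open they stand 13 mm farther back than shut.
Start: joints at [-62.005, 39.483, -11.15, 89.685, 9.013, 51.709, -12.324], TCP at [0.275, 0.562, 0.231] pointing down, gripper open.
Joint ranges: [-172.22, 172.22], [-26.19, 119.32], [-84.43, 86.54], [7.71, 146.69], [-57.33, 237.33], [2.42, 119.75], [-152.13, 152.13]. Speed limits (degrees/s): [147.25, 147.25, 180, 180, 180, 180, 180].

INTERFACE

Orientations are given as a 3x3 rotation matrix whose columns are the frame's x, y, z axes.
In Python, from workcell import read_state, grab_frame, finish_job, pinch_z gives the robot as it stands. The module is installed in compiled form; this text tells all that it offers.
- The arm moves only by the tool apply_moves, never from a script. Its argument "motion" is a list that holds one entry, the list of rows, each a list of 5 numbers: the shift along the tool's x, y, z in mm, then the turn about the tool's z in degrees, then the gripper command: -1 is shut, 1 is fully open, values between are in proportion. In form: [[[dx, dy, dz, yaw, jaw], ...]]. A call has 1 to 12 rows; each row shifts and turns the commanded pose from where the row before left it, along the tool's axes as they then stand; what a row does not reach is not made up. A row lasts 1/8 s, in which the tool goes at most 62.5 mm and 10.7 degrees, less where a joint would pass 70% of its speed; a pose out of reach is approached as far as the arm can. A call is refused whole if a number of a shift passes 62.5 or a number of a turn 10.7, either way. A call with a gripper value outside its range is refused whole. The fingers move at their own pace and stop on an object; the grip force is fixed at half the most. Time passes only in rows, so rows that do not move let the fingers close. It gives the time, the measured TCP pose, the force, the opening and the grip force at its end, in the units of the state.
- read_state(): the state, without advancing time (a new reading comes with each control period).
- grab_frame(name): name is "side" or "top" or "wrist"; returns a dict with "frame" (400x640x3 uint8, blue, green, red), "range_z" (400x640 float32, m along the optical axis (not along the pixel's ray), 0 where there is no reading), "fx", "fy", "cx", "cy" (pixels), "D" ([k1, k2, p1, p2, k3] as OpenCV has them; the pictures are not rectified), "pose" (4x4, takes a point from camera to world coordinates). Camera axes: x right, y down, z forward; pixel columns grow to the right and rows downward; lengths in m; the calibration is good to about 2 mm. A picture is of the moment at which its call begins.
- finish_job(): hands the job in; it is judged then, once.
The state is a dict: "time": time; "q": joint angles; "joint_velocities": joint speeds; "tau": joint torques, N m; "tool_pos": TCP position; "eef_rot": TCP orientation; "force": force on the tool from outside, world axes, zero at the start; "torque": the same for the moment, N m; "opening": opening from 0.0 (shut) to 1.0 (fully open); "gripper_force": force on a finger pad.
Only numpy, scipy, OpenCV 4.12 (cv2) and the standard library are available. Lean on these libraries where they do the work, as an engineer would, in place of code of your own. Each camera call takes 0.05 s, during which the arm holds its last target. There are 200 camera calls.

## Working session

There is one attempt and no reset: what is moved stays moved. The work goes in short steps, Python scripts to look and compute and a tool call to move; the robot and the scene stay as the last step left them, time stands still between calls to the robot, and variables do not carry over. Pictures are saved under pics/ and viewed, at most 10 in all, crops included, and the job is handed in when it is done.

Besides the shell and the picture viewer there is one more tool, called after "Call:" as name([rows], argument=value, ...), one row to a line, values as JSON. apply_moves: Moves the arm, as the interface text tells. Its arguments: {"type":"object","properties":{"motion":{"type":"array","items":{"type":"array","items":{"type":"array","items":{"type":"number"}}}}},"required":["motion"]}

```bash
mkdir -p pics
python3 - <<'E'
from workcell import *
import cv2,numpy as np
s=read_state();print({k:np.round(v,3).tolist() for k,v in s.items()},pinch_z)
for n in("top","side"):
    f=grab_frame(n);cv2.imwrite(f"pics/{n}0.png",f["frame"]);print(n,f["fx"],f["cx"],f["cy"],f["D"],np.round(f["pose"],3).tolist())
E
```

```text
{'time': 0.0, 'q': [-62.004, 39.534, -11.145, 89.747, 9.012, 51.707, -12.323], 'joint_velocities': [0.023, 0.081, 0.107, 0.054, -0.054, 0.082, -0.059], 'tau': [0.0, -53.962, -1.267, -15.855, 0.009, 0.009, 0.0], 'tool_pos': [0.274, 0.561, 0.23], 'eef_rot': [[-0.898, 0.439, -0.001], [0.439, 0.898, -0.002], [-0.0, -0.002, -1.0]], 'force': [0.805, 0.29, 0.191], 'torque': [-0.015, 0.016, 0.046], 'gripper_force': 0.0, 'opening': 1.003} 0.0187
top 497.32334472363465 322.23467278426983 196.74454114333676 [-0.11986045  0.          0.          0.          0.        ] [[-0.011, -0.998, 0.069, 0.453], [-1.0, 0.011, -0.004, -0.018], [0.004, -0.069, -0.998, 1.354], [0.0, 0.0, 0.0, 1.0]]
side 379.6762012579038 320.77647023379757 199.4892667746866 [-0.00660077  0.          0.          0.          0.        ] [[0.992, -0.066, 0.106, 0.424], [-0.124, -0.619, 0.776, -0.823], [0.015, -0.783, -0.622, 0.732], [0.0, 0.0, 0.0, 1.0]]
```

View pics/top0.png

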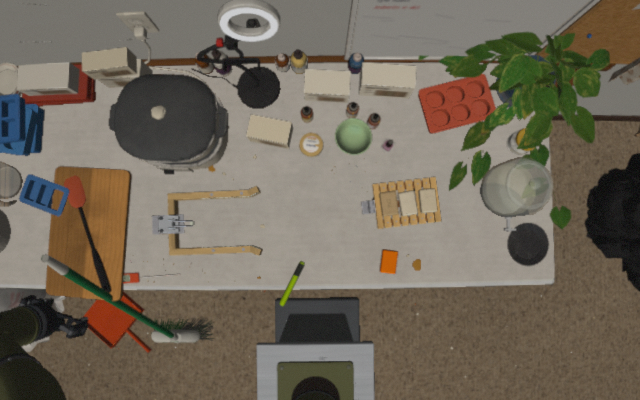

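View pics/side0.png

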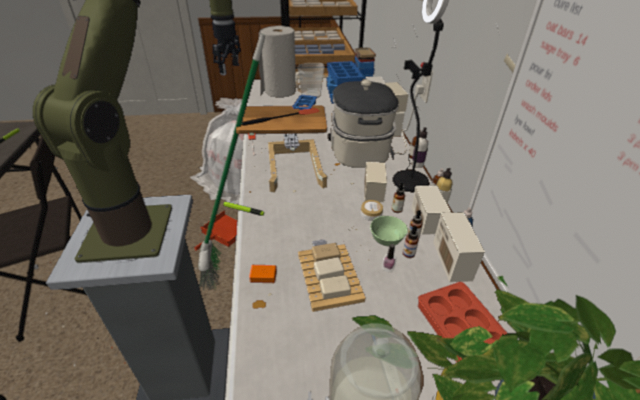

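The top view shows the caddy at about (407,203), nose to the left at (367,207). The bay's kerbs are at rows 190 and 252 (cols 170–260), with the catch at (172,224). The bowl is at (353,135), the pot at (311,145), the mauve bottle at (388,145) and the orange lookalike at (389,261). The bars on the caddy are cream or tan. Next I'll measure the poses.

```bash
cat > h.py <<'E'
from workcell import *
import cv2,numpy as np
def cloud(n):
    f=grab_frame(n);K=np.array([[f["fx"],0,f["cx"]],[0,f["fy"],f["cy"]],[0,0,1]])
    v,u=np.mgrid[:400,:640];uv=np.stack([u,v],-1).reshape(-1,1,2).astype(np.float64)
    p=cv2.undistortPoints(uv,K,np.array(f["D"])).reshape(400,640,2)
    z=f["range_z"][...,None];P=np.concatenate([p*z,z],-1)@f["pose"][:3,:3].T+f["pose"][:3,3]
    P[f["range_z"]<=0]=np.nan
    return f,P
def rect(pts):
    (c,s,a)=cv2.minAreaRect((pts[:,:2]*1000).astype(np.float32));return np.round(c,1),np.round(s,1),round(a,2)
def box(P,x0,x1,y0,y1,z0,z1):
    return (P[...,0]>x0)&(P[...,0]<x1)&(P[...,1]>y0)&(P[...,1]<y1)&(P[...,2]>z0)&(P[...,2]<z1)
E
python3 - <<'E'
from h import *
f,P=cloud("top")
for uv in[(407,203),(429,202),(367,207),(190,193),(190,250),(172,224),(300,230),(258,191),(258,251),(353,135),(388,145),(311,145),(389,261)]:
    print(uv,np.round(P[uv[1],uv[0]],3))
c=P[203,407]
m=box(P,c[0]-.12,c[0]+.1,c[1]-.12,c[1]+.12,.03,.1)
n,l,st,_=cv2.connectedComponentsWithStats(m.astype(np.uint8));k=l[203,407];m=l==k
print("caddy all",rect(P[m]),m.sum())
mm=cv2.morphologyEx(m.astype(np.uint8),cv2.MORPH_OPEN,np.ones((19,19)))>0
print("deck",rect(P[mm]))
s=m&(P[...,2]>.066);s=cv2.morphologyEx(s.astype(np.uint8),cv2.MORPH_OPEN,np.ones((3,3)))
n,l,st,_=cv2.connectedComponentsWithStats(s)
for i in range(1,n):
    if st[i,4]>30:print("bar",rect(P[l==i]),st[i,4],np.median(P[l==i][:,2]))
E
```

```text
(407, 203) [ 0.523 -0.242  0.076]
(429, 202) [ 0.525 -0.299  0.077]
(367, 207) [ 0.515 -0.141  0.047]
(190, 193) [0.558 0.329 0.044]
(190, 250) [0.406 0.328 0.043]
(172, 224) [0.475 0.37  0.068]
(300, 230) [0.457 0.038 0.002]
(258, 191) [0.561 0.146 0.045]
(258, 251) [0.403 0.147 0.047]
(353, 135) [ 0.715 -0.11   0.008]
(388, 145) [ 0.678 -0.199  0.058]
(311, 145) [0.684 0.005 0.032]
(389, 261) [ 0.371 -0.2    0.021]
caddy all (array([ 525.2, -229.6]), array([120.7, 205.5]), 6.17) 2991
deck (array([ 539.1, -294.2]), array([61.9, 84.4]), 87.41)
bar (array([ 530.9, -297.7]), array([62.4, 43. ]), 5.34) 392 0.07454713301168059
bar (array([ 524.6, -196. ]), array([62., 42.]), 6.48) 386 0.07444177697674326
bar (array([ 524.4, -243.9]), array([61.8, 42.3]), 9.2) 374 0.07499887886007373
```

Run:
```python
from h import *
f,P=cloud("top")
im=f["frame"]
a=cv2.resize(im[165:240,350:450],None,fx=4,fy=4,interpolation=cv2.INTER_CUBIC)
b=cv2.resize(im[175:265,150:270],None,fx=4,fy=4,interpolation=cv2.INTER_CUBIC)[:,:400]
h=max(a.shape[0],b.shape[0])
pad=lambda x:cv2.copyMakeBorder(x,0,h-x.shape[0],0,0,cv2.BORDER_CONSTANT)
cv2.imwrite("pics/crop1.png",np.hstack([pad(a),pad(b)]))
# kerbs
for r0,r1 in((180,205),(240,262)):
    m=np.zeros((400,640),bool);m[r0:r1,175:265]=1
    m&=(P[...,2]>.032)&(P[...,2]<.056)
    # straight part: fit line to per column mid x
    R=[]
    for u in range(180,262,6):
        v=np.where(m[:,u])[0]
        if len(v):R.append((u,v.min(),v.max(),*np.round(P[v,u][:,:2].mean(0)*1000,1),round(np.ptp(P[v,u][:,0])*1000,1)))
    print(*R,sep="\n")
    print("tip y",np.nanmin(P[m][:,1]))
```

```text
(180, np.int64(192), np.int64(199), np.float64(551.2), np.float64(355.3), np.float64(18.2))
(186, np.int64(192), np.int64(198), np.float64(552.4), np.float64(339.1), np.float64(16.5))
(192, np.int64(192), np.int64(198), np.float64(552.3), np.float64(323.0), np.float64(15.7))
(198, np.int64(192), np.int64(198), np.float64(552.1), np.float64(307.1), np.float64(15.6))
(204, np.int64(191), np.int64(198), np.float64(553.3), np.float64(290.8), np.float64(18.1))
(210, np.int64(191), np.int64(198), np.float64(553.2), np.float64(274.9), np.float64(17.7))
(216, np.int64(191), np.int64(197), np.float64(554.2), np.float64(258.5), np.float64(15.4))
(222, np.int64(191), np.int64(197), np.float64(554.9), np.float64(242.3), np.float64(16.3))
(228, np.int64(190), np.int64(196), np.float64(556.6), np.float64(226.7), np.float64(16.1))
(234, np.int64(190), np.int64(196), np.float64(556.2), np.float64(210.2), np.float64(15.5))
(240, np.int64(190), np.int64(196), np.float64(556.1), np.float64(194.4), np.float64(15.4))
(246, np.int64(190), np.int64(196), np.float64(555.9), np.float64(178.3), np.float64(15.
[... 826 characters left out ...]
at64(258.3), np.float64(15.8))
(222, np.int64(246), np.int64(253), np.float64(407.3), np.float64(242.3), np.float64(18.3))
(228, np.int64(246), np.int64(252), np.float64(408.6), np.float64(226.3), np.float64(15.9))
(234, np.int64(246), np.int64(252), np.float64(408.4), np.float64(210.9), np.float64(15.9))
(240, np.int64(246), np.int64(252), np.float64(408.3), np.float64(194.9), np.float64(15.7))
(246, np.int64(245), np.int64(252), np.float64(409.6), np.float64(178.7), np.float64(18.3))
(252, np.int64(246), np.int64(252), np.float64(408.1), np.float64(162.8), np.float64(15.5))
(258, np.int64(248), np.int64(255), np.float64(401.4), np.float64(147.2), np.float64(18.5))
tip y 0.14024220634357315
```

View pics/crop1.png

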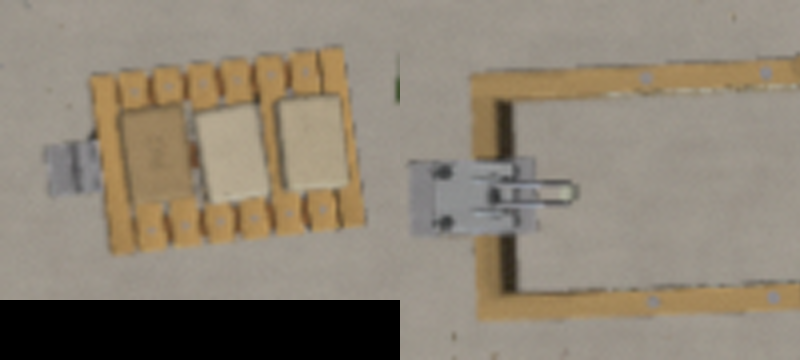

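Crop check: the three listed bars on the caddy are tan (front, ~(388,203)), cream (middle, ~(408,203)) and cream (rear, ~(429,201)). The orange block at (389,261) is the lookalike. The bay's roller is at about (192,223). Next I'll check the clearance behind the caddy.

Run:
```python
from h import *
f,P=cloud("top");fs,Q=cloud("side")
A=np.vstack([P.reshape(-1,3),Q.reshape(-1,3)]);A=A[~np.isnan(A[:,0])]
print("max z cells (rows x from .70 down to .38, cols y from -.30 to -.52)")
for x in np.arange(.72,.40,-.04):
    print(round(x,2),[ (lambda s:round(float(np.percentile(s[:,2],98)),2) if len(s) else -1)(A[(abs(A[:,0]-x)<.02)&(abs(A[:,1]-y)<.02)&(A[:,2]<.6)]) for y in np.arange(-.30,-.56,-.04)])
# roller & catch
m=box(P,.43,.53,.27,.40,.045,.12);p=P[m];print("catch y min",np.round(np.sort(p[:,1])[:15],3), np.round(np.median(p[np.argsort(p[:,1])[:15]],0),3))
# caddy line fits : left/right edge of deck from z-band mask
c=P[203,407];m=box(P,c[0]-.12,c[0]+.1,c[1]-.12,c[1]+.12,.03,.1)
R=[]
for u in range(384,436,3):
    v=np.where(m[:,u])[0];R.append((P[v.min(),u][:2],P[v.max(),u][:2]))
R=np.array(R)
for k in(0,1):print("edge",np.polyfit(R[:,k,1],R[:,k,0],1))
print("rear y",np.nanmin(P[m][:,1]),"front y",np.nanmax(P[m][:,1]))
```

```text
max z cells (rows x from .70 down to .38, cols y from -.30 to -.52)
0.72 [0.03, 0.03, 0.03, 0.04, 0.11, 0.12, 0.2]
0.68 [0.01, 0.01, 0.0, 0.04, 0.04, 0.0, 0.16]
0.64 [0.01, 0.01, 0.05, 0.04, 0.04, 0.16, 0.16]
0.6 [0.05, 0.05, 0.05, 0.04, 0.18, 0.19, 0.19]
0.56 [0.08, 0.05, 0.04, 0.04, 0.18, 0.21, 0.21]
0.52 [0.08, 0.07, 0.0, 0.01, 0.18, 0.19, 0.19]
0.48 [0.07, 0.05, 0.0, 0.0, 0.01, 0.16, 0.17]
0.44 [0.01, 0.01, 0.01, 0.0, 0.01, 0.05, 0.05]
catch y min [0.317 0.318 0.319 0.319 0.32  0.32  0.321 0.321 0.321 0.322 0.322 0.322
 0.322 0.323 0.323] [0.478 0.321 0.053]
edge [-0.11528146  0.55700628]
edge [-0.09501611  0.4456005 ]
rear y -0.337289035162142 front y -0.12622856171618166
```

Run:
```python
from h import *
f,P=cloud("top");im=f["frame"].astype(int)
hs=cv2.cvtColor(f["frame"],cv2.COLOR_BGR2HSV)
g=(hs[...,0]>35)&(hs[...,0]<85)&(hs[...,1]>70)&box(P,.4,.75,-.50,-.28,-.01,.4)
n,l,st,_=cv2.connectedComponentsWithStats(g.astype(np.uint8))
for i in range(1,n):
    if st[i,4]>15:
        p=P[l==i];print(st[i],np.round(np.nanmin(p,0),3),np.round(np.nanmax(p,0),3))
m=box(P,.45,.64,-.48,-.38,.1,.3);print("jar near edge y",np.round(np.nanpercentile(P[m][:,1],[99,90]),3),np.round(np.nanmin(P[m][:,0]),3))
cv2.imwrite("pics/crop2.png",np.hstack([cv2.resize(f["frame"][150:225,400:500],None,fx=4,fy=4),cv2.resize(grab_frame("side")["frame"][240:315,290:390],None,fx=4,fy=4)]))
```

```text
[462 112  46  38 654] [ 0.67  -0.5    0.022] [ 0.75  -0.404  0.13 ]
[471 151  20  34 430] [ 0.575 -0.481  0.021] [ 0.664 -0.426  0.045]
[449 162  18  28 280] [ 0.561 -0.414  0.032] [ 0.634 -0.362  0.053]
jar near edge y [-0.453 -0.456] 0.502
```

View pics/crop2.png

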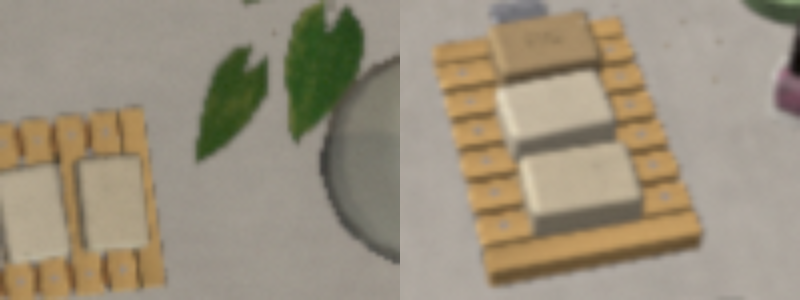

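The loose-looking leaf sits at about (232,100) in the crop, i.e. x ≥ 0.56, y ≤ −0.36. I'll come straight down close behind the caddy with the fingers about 70% open, which clears it.

Call:
apply_moves([
  [[0, 0, 0, 9.6, 0.4], [0, 0, 0, 9.6, 0.4], [0, 0, 0, 9.6, 0.4], [0, 0, 0, 9.6, 0.4], [0, 0, 0, 9.6, 0.4], [0, 0, 0, 9.6, 0.4], [-40, 27, 0, 0, 0.4], [-40, 27, 0, 0, 0.4], [-40, 27, 0, 0, 0.4], [-40, 27, 0, 0, 0.4], [-40, 27, 0, 0, 0.4], [-40, 27, 0, 0, 0.4]],
])

```text
time: 1.9
tool_pos: [0.463, 0.3398, 0.2315]
eef_rot: [[-0.111, 0.994, 0.0], [0.994, 0.111, 0.0], [0.0, 0.0, -1.0]]
force: [-0.3, -0.0, -0.1]
opening: 0.697
gripper_force: 0.0
```

Call:
apply_moves([
  [[-55, 0, 0, 0, 0.4], [-55, 0, 0, 0, 0.4], [-55, 0, 0, 0, 0.4], [-55, 0, 0, 0, 0.4], [-55, 0, 0, 0, 0.4], [-55, 0, 0, 0, 0.4], [-55, 0, 0, 0, 0.4], [-55, 0, 0, 0, 0.4], [-55, 0, 0, 0, 0.4], [-55, 0, 0, 0, 0.4], [-55, 0, 0, 0, 0.4], [0, 0, 0, 0, 0.4]],
])

```text
time: 3.4
tool_pos: [0.5278, -0.267, 0.2312]
eef_rot: [[-0.102, 0.995, 0.0], [0.995, 0.102, -0.004], [-0.004, -0.0, -1.0]]
force: [-0.0, 1.2, -0.1]
opening: 0.7
gripper_force: 0.0
```

Call:
apply_moves([
  [[-30, 0, 0, 0, 0.4], [-30, 0, 0, 0, 0.4], [-29, -2, 0, 0, 0.4], [0, 0, 40, 0, 0.4], [0, 0, 40, 0, 0.4], [0, 0, 40, 0, 0.4], [0, 0, 30, 0, 0.4], [0, 0, 0, 0, 0.4]],
])

```text
time: 4.4
tool_pos: [0.5354, -0.3467, 0.0791]
eef_rot: [[-0.112, 0.994, -0.004], [0.994, 0.112, 0.004], [0.004, -0.004, -1.0]]
force: [0.8, -0.2, -0.4]
opening: 0.697
gripper_force: 0.0
```

Run:
```python
from h import *
s=read_state();print(s["tool_pos"],s["force"])
f,P=cloud("wrist");cv2.imwrite("pics/w1.png",f["frame"])
m=box(P,.44,.64,-.36,-.25,.036,.062)
e=[(round(x,3),round(float(np.nanpercentile(P[m&(abs(P[...,0]-x)<.004)][:,1],3)),4)) for x in np.arange(.49,.59,.015) if (m&(abs(P[...,0]-x)<.004)).sum()>20]
print(e)
```

```text
[ 0.53540996 -0.3467002   0.07905833] [ 0.81863055 -0.15801027 -0.35700045]
[(np.float64(0.49), -0.3342), (np.float64(0.505), -0.3356), (np.float64(0.52), -0.3344), (np.float64(0.535), -0.3327), (np.float64(0.55), -0.3308), (np.float64(0.565), -0.3285), (np.float64(0.58), -0.3253)]
```

View pics/w1.png

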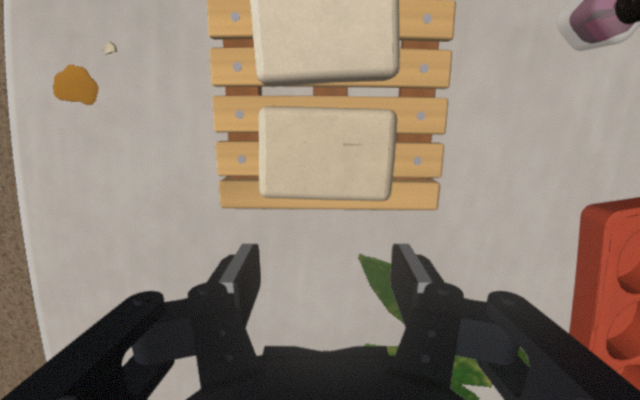

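Wrist view: the caddy's rear edge is level at row 208, centred on col 329, with the fingers at col 326. The leaf tip at (362,258) is just behind the right finger. I'll back off 5 mm and descend.

Call:
apply_moves([
  [[-5, 1, 0, 0, 0.4], [0, 0, 20, 0, 0.4], [0, 0, 20, 0, 0.4], [0, 0, 14, 0, 0.4], [0, 0, 0, 0, 0.4], [0, 0, 0, 0, 0.4]],
])

```text
time: 5.2
tool_pos: [0.5385, -0.3541, 0.0273]
eef_rot: [[-0.11, 0.994, 0.0], [0.994, 0.11, -0.0], [-0.0, 0.0, -1.0]]
force: [0.7, 0.2, -0.2]
opening: 0.701
gripper_force: 0.0
```

Call:
apply_moves([
  [[3, 0, 0, 0, 0.4], [3, 0, 0, 0, 0.4], [3, 0, 0, 0, 0.4], [2, 0, 0, 0, 0.4], [3, 0, 0, 0, 0.4], [3, 0, 0, 0, 0.4], [4, 0, 0, 0, 0.4], [4, 0, 0, 0, 0.4], [4, 0, 0, 0, 0.4], [4, 0, 0, 0, 0.4], [4, 0, 0, 0, 0.4], [4, 0, 0, 0, 0.4]],
])

```text
time: 6.7
tool_pos: [0.5338, -0.3128, 0.0272]
eef_rot: [[-0.111, 0.994, 0.0], [0.994, 0.111, 0.0], [0.0, 0.0, -1.0]]
force: [-0.5, -1.4, 1.6]
opening: 0.698
gripper_force: 0.6
```

```bash
cat >> h.py <<'E'
def caddy(f=None,P=None,v=1):
    """pose from top cloud: deck edges; returns origin, heading offset"""
    if P is None:f,P=cloud("top")
    m=box(P,.38,.64,-.40,.40,.062,.085)
    hs=cv2.cvtColor(f["frame"],cv2.COLOR_BGR2HSV)
    t=read_state()["tool_pos"]
    # deck: z .045-.058 or soap, ahead of the fingers
    m=box(P,.42,.62,t[1]+.012,t[1]+.24,.04,.082)&(hs[...,1]>40)
    m=cv2.morphologyEx(m.astype(np.uint8),cv2.MORPH_OPEN,np.ones((3,3)))
    n,l,st,_=cv2.connectedComponentsWithStats(m)
    return P,l,st
E
python3 - <<'E'
from h import *
s=read_state();print(s["tool_pos"],s["force"])
f,P=cloud("top");cv2.imwrite("pics/t1.png",cv2.resize(f["frame"][150:280,330:490],None,fx=5,fy=4.6))
c=s["tool_pos"]+[-.01,.1,0]
m=box(P,c[0]-.1,c[0]+.1,c[1]-.1,c[1]+.14,.035,.085)
R=[]
for y in np.arange(s["tool_pos"][1]+.04,s["tool_pos"][1]+.15,.01):
    k=m&(abs(P[...,1]-y)<.003);x=P[k][:,0]
    if len(x):R.append((y,x.min(),x.max()))
R=np.array(R);print(np.round(R,3).tolist());print(np.polyfit(R[:,0],R[:,1],1),np.polyfit(R[:,0],R[:,2],1))
sp=m&(P[...,2]>.066);n,l,st,_=cv2.connectedComponentsWithStats(cv2.morphologyEx(sp.astype(np.uint8),cv2.MORPH_OPEN,np.ones((3,3))))
for i in range(1,n):
    if st[i,4]>100:print("bar",rect(P[l==i]))
E
```

```text
[ 0.53378838 -0.31284914  0.02723534] [-0.53411799 -1.40799315  1.58957677]
[[-0.273, 0.469, 0.588], [-0.263, 0.469, 0.588], [-0.253, 0.466, 0.585], [-0.243, 0.467, 0.586], [-0.233, 0.467, 0.585], [-0.223, 0.464, 0.583], [-0.213, 0.464, 0.581], [-0.203, 0.462, 0.58], [-0.193, 0.462, 0.581], [-0.183, 0.459, 0.578], [-0.173, 0.46, 0.579], [-0.163, 0.457, 0.575]]
[-0.10459075  0.44095729] [-0.10961281  0.5586075 ]
bar (array([ 527. , -266.6]), array([62.9, 42.7]), 5.29)
bar (array([ 520. , -166.2]), array([61.6, 42.8]), 7.28)
bar (array([ 520.3, -214.4]), array([61.6, 40.2]), 8.89)
```

View pics/t1.png

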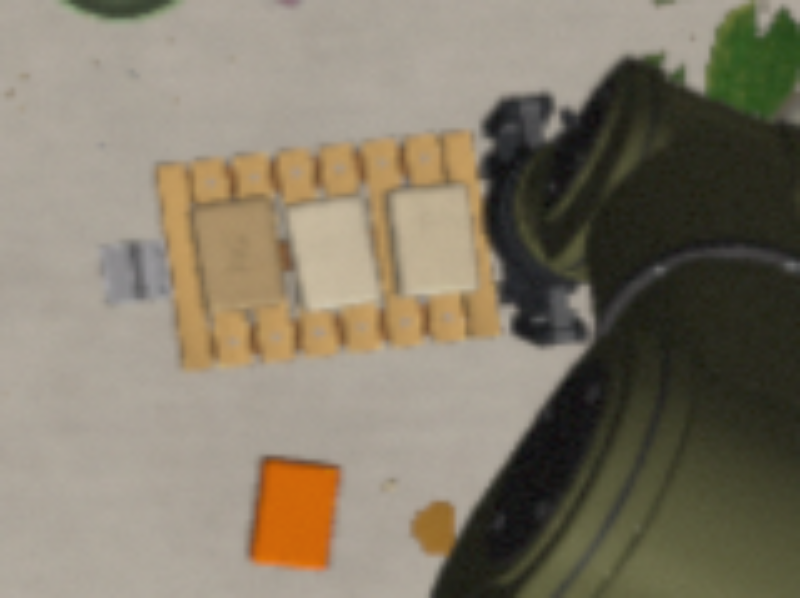

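Top view: the caddy is square against both fingers, the bars are in place, and the heading is unchanged at about 6.1°. I'll keep pushing straight.

Call:
apply_moves([
  [[4, 0, 0, 0, 0.4], [4, 0, 0, 0, 0.4], [5, 0, 0, 0, 0.4], [5, 0, 0, 0, 0.4], [5, 0, 0, 0, 0.4], [5, 0, 0, 0, 0.4], [5, 0, 0, 0, 0.4], [5, 0, 0, 0, 0.4], [5, 0, 0, 0, 0.4], [5, 0, 0, 0, 0.4], [5, 0, 0, 0, 0.4], [5, 0, 0, 0, 0.4]],
])

```text
time: 8.25
tool_pos: [0.5273, -0.2552, 0.0273]
eef_rot: [[-0.11, 0.994, 0.0], [0.994, 0.11, 0.0], [0.0, 0.0, -1.0]]
force: [0.8, -1.5, -0.2]
opening: 0.698
gripper_force: 0.5
```

```bash
python3 - <<'E'
src=open("h.py").read().split("def caddy")[0]+'''
D0=np.array([.483,.168]);DA=np.deg2rad(91.75)
def caddy():
    s=read_state();f,P=cloud("top");t=s["tool_pos"];fw=s["eef_rot"][:2,0];ha=np.arctan2(fw[1],fw[0])
    c=t[:2]+fw*.096;m=box(P,c[0]-.1,c[0]+.1,c[1]-.1,c[1]+.14,.046,.085)
    hs=cv2.cvtColor(f["frame"],cv2.COLOR_BGR2HSV)
    w=(P[...,:2]-c)@np.array([fw,[-fw[1],fw[0]]]).T   # caddy-like frame by the hand
    R=[]
    for x in np.arange(-.05,.08,.01):
        k=m&(abs(w[...,0]-x)<.003)&(abs(w[...,1])<.064);y=w[k][:,1]
        if len(y):R.append((x,(y.min()+y.max())/2,np.ptp(y)))
    R=np.array(R);a,b=np.polyfit(R[:,0],R[:,1],1)
    o=c+b*np.array([-fw[1],fw[0]]);h=ha+a
    d=np.array([[np.cos(DA),np.sin(DA)],[-np.sin(DA),np.cos(DA)]])@(o-D0)
    print("tcp",np.round(t,4),"F",np.round(s["force"],1),"hand",round(np.rad2deg(ha),2),"caddy",np.round(o,4),"head",round(np.rad2deg(h),2),"width",np.round(R[:,2].mean(),4))
    print("in dock xy mm",np.round(d*1000,1),"ang",round(np.rad2deg(h-DA),2))
    sp=m&(P[...,2]>.066);n,l,st,_=cv2.connectedComponentsWithStats(cv2.morphologyEx(sp.astype(np.uint8),cv2.MORPH_OPEN,np.ones((3,3))))
    u=np.array([np.cos(h),np.sin(h)]);v=np.array([-u[1],u[0]])
    for i in range(1,n):
        if st[i,4]>100:
            q=rect(P[l==i])[0]/1000-o;print(" bar",np.round([q@u*1000,q@v*1000],1))
    return f,P
'''
open("h.py","w").write(src)
E
python3 -c "
from h import *
f,P=caddy()
g,Q=cloud('side')
"
```

```text
tcp [ 0.5273 -0.2552  0.0273] F [ 0.8 -1.5 -0.2] hand 96.34 caddy [ 0.5168 -0.1598] head 97.09 width 0.1169
in dock xy mm [-328.7  -23.8] ang 5.34
 bar [-50.3   2.5]
 bar [51.5 -3.2]
 bar [1.9 2.7]
```

Call:
apply_moves([
  [[5, 0, 0, 0, 0.4], [5, 0, 0, 0, 0.4], [5, 0, 0, 0, 0.4], [5, 0, 0, 0, 0.4], [5, 0, 0, 0, 0.4], [5, 0, 0, 0, 0.4], [5, 0, 0, 0, 0.4], [5, 0, 0, 0, 0.4], [5, 0, 0, 0, 0.4], [5, 0, 0, 0, 0.4], [4, 0, 0, 0, 0.4], [4, 0, 0, 0, 0.4]],
])

```text
time: 9.85
tool_pos: [0.5209, -0.1977, 0.0273]
eef_rot: [[-0.11, 0.994, 0.0], [0.994, 0.11, 0.0], [0.0, 0.0, -1.0]]
force: [0.3, -1.6, -0.2]
opening: 0.703
gripper_force: 0.5
```

```bash
python3 -c "
from h import *
f,P=caddy()
g,Q=cloud('side')
a=cv2.resize(g['frame'][170:290,250:410],None,fx=5,fy=5)[:600]
cv2.imwrite('pics/s1.png',a)
"
```

```text
tcp [ 0.5209 -0.1977  0.0273] F [ 0.3 -1.6 -0.2] hand 96.34 caddy [ 0.51   -0.1023] head 96.39 width 0.1175
in dock xy mm [-271.   -18.8] ang 4.64
 bar [-50.7   1.6]
 bar [2.1 2.2]
 bar [51.7 -3. ]
```

View pics/s1.png

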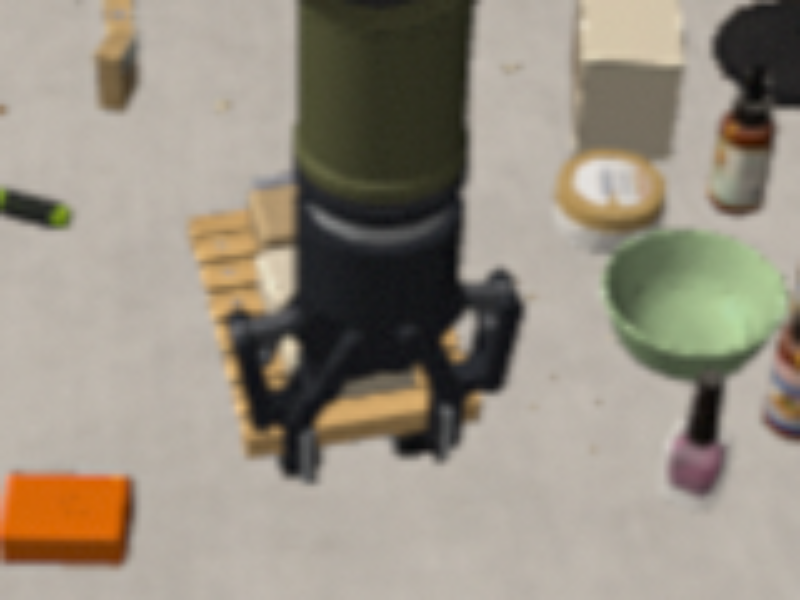

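The side view shows both fingers on the rear rail at (300,455) and (445,430). All bystanders are untouched, and the visible rear castor at (410,440) trails behind. I'll steer a little left next.

Call:
apply_moves([
  [[5, -0.25, 0, 0, 0.4], [5, -0.25, 0, 0, 0.4], [5, -0.25, 0, 0, 0.4], [5, -0.25, 0, 0, 0.4], [5, -0.25, 0, 0, 0.4], [5, -0.25, 0, 0, 0.4], [5, -0.25, 0, 0, 0.4], [5, -0.25, 0, 0, 0.4], [5, -0.25, 0, 0, 0.4], [5, -0.25, 0, 0, 0.4], [5, -0.25, 0, 0, 0.4], [5, -0.25, 0, 0, 0.4]],
])

```text
time: 11.45
tool_pos: [0.5113, -0.1383, 0.0273]
eef_rot: [[-0.11, 0.994, 0.0], [0.994, 0.11, 0.0], [0.0, 0.0, -1.0]]
force: [0.2, -1.2, -0.5]
opening: 0.707
gripper_force: 0.4
```

```bash
python3 -c "
from h import *
f,P=caddy()
# recheck the dock with inner kerb faces, full view
for lo,hi in ((.53,.60),(.37,.43)):
    R=[]
    for y in np.arange(.175,.35,.01):
        k=box(P,lo,hi,y-.004,y+.004,.036,.052);x=P[k][:,0]
        if len(x)>5:R.append((y,x.min(),x.max()))
    R=np.array(R);print(np.polyfit(R[:,0],R[:,1],1),np.polyfit(R[:,0],R[:,2],1))
"
```

```text
tcp [ 0.5113 -0.1383  0.0273] F [ 0.2 -1.2 -0.5] hand 96.34 caddy [ 0.5091 -0.0419] head 107.39 width 0.1064
in dock xy mm [-210.6  -19.7] ang 15.64
 bar [-46.8  10.1]
 bar [51.6 -6.1]
 bar [4.2 9.3]
[-0.02780891  0.55312094] [-0.03240051  0.57128793]
[-0.03492418  0.40702615] [-0.04191488  0.42562294]
```

```bash
sed -i 's/91.75/91.95/; s/\.483,\.168/.4835,.168/' h.py; sed -i 's/if len(y):R.append((x,(y.min()+y.max())\/2,np.ptp(y)))/if len(y) and abs(np.ptp(y)-.118)<.005:R.append((x,(y.min()+y.max())\/2,np.ptp(y)))/' h.py
python3 -c "
from h import *
f,P=caddy()
cv2.imwrite('pics/t2.png',cv2.resize(f['frame'][150:275,260:420],None,fx=5,fy=4.8))
"
```

```text
tcp [ 0.5111 -0.1372  0.0272] F [ 0.3  0.2 -0.1] hand 96.4 caddy [ 0.5016 -0.0417] head 95.49 width 0.1166
in dock xy mm [-210.2  -11. ] ang 3.54
 bar [-47.5  -8.5]
 bar [3.  2.2]
 bar [52.5 -2.9]
```

View pics/t2.png

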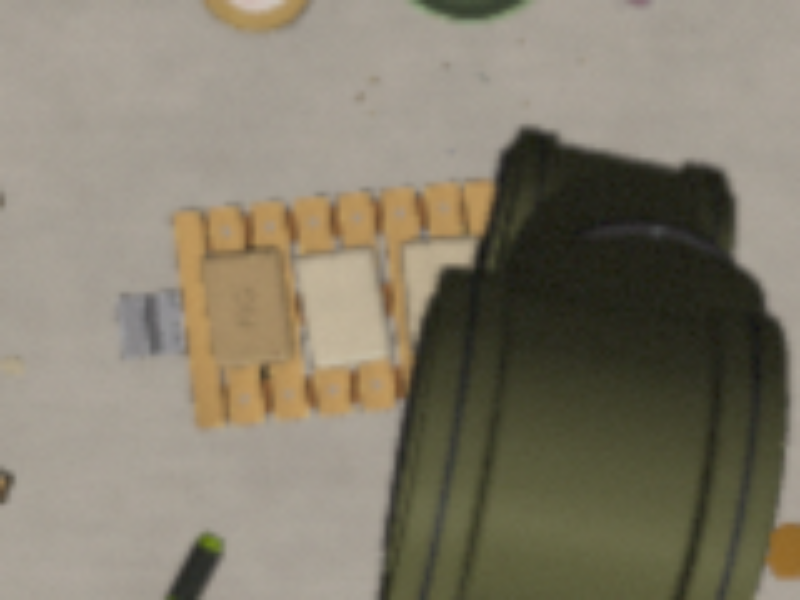

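Top view: the nose is at (150,322) in the crop, the front two bars are in place, and the arm hides the rear. Estimated from the front part, the caddy is on course.

Call:
apply_moves([
  [[5, -0.25, 0, 0, 0.4], [5, -0.25, 0, 0, 0.4], [5, -0.25, 0, 0, 0.4], [5, -0.25, 0, 0, 0.4], [5, -0.25, 0, 0, 0.4], [5, -0.25, 0, 0, 0.4], [5, -0.4, 0, 0.2, 0.4], [5, -0.6, 0, 0.3, 0.4], [5, -0.6, 0, 0.3, 0.4], [5, -0.6, 0, 0.3, 0.4], [5, -0.6, 0, 0.3, 0.4], [4, -0.6, 0, 0.3, 0.4]],
])

```text
time: 13.05
tool_pos: [0.5, -0.08, 0.0273]
eef_rot: [[-0.081, 0.997, -0.0], [0.997, 0.081, 0.0], [0.0, -0.0, -1.0]]
force: [-0.5, 0.1, -0.5]
opening: 0.697
gripper_force: 0.4
```

```bash
python3 -c "
from h import *
f,P=caddy()
# nose centre, relative to dock middle line
hs=cv2.cvtColor(f['frame'],cv2.COLOR_BGR2HSV)
t=read_state()['tool_pos']
m=box(P,.44,.56,t[1]+.184,t[1]+.22,.03,.06)
p=P[m];print('nose x min/max',np.percentile(p[:,0],[3,97]).round(4),'y',np.percentile(p[:,1],[3,97]).round(4))
"
```

```text
tcp [ 0.5    -0.08    0.0273] F [-0.5  0.1 -0.5] hand 94.64 caddy [0.4933 0.0157] head 95.56 width 0.1176
in dock xy mm [-152.5   -4.6] ang 3.61
 bar [51.6 -2.8]
nose x min/max [0.4681 0.4998] y [0.1071 0.1361]
```

Call:
apply_moves([
  [[5, -0.6, 0, 0.2, 0.4], [5, -0.6, 0, 0.2, 0.4], [5, -0.6, 0, 0.2, 0.4], [5, -0.6, 0, 0.2, 0.4], [5, -0.6, 0, 0.2, 0.4], [5, -0.6, 0, 0.2, 0.4], [5, -0.6, 0, 0.2, 0.4], [5, -0.6, 0, 0.2, 0.4], [4, -0.6, 0, 0.2, 0.4], [4, -0.6, 0, 0.2, 0.4], [4, -0.5, 0, 0.1, 0.4]],
])

```text
time: 14.48
tool_pos: [0.4904, -0.0288, 0.0273]
eef_rot: [[-0.044, 0.999, 0.0], [0.999, 0.044, -0.0], [-0.0, 0.0, -1.0]]
force: [-0.8, -0.8, -0.3]
opening: 0.697
gripper_force: 0.4
```

```bash
python3 -c "
from h import *
f,P=caddy()
t=read_state()['tool_pos'];print('tcp dock y',1000*(-(t[0]-.4835-.0343*(.168-t[1]))))
m=box(P,.44,.56,t[1]+.184,t[1]+.22,.03,.06)
p=P[m];print('nose x min/max',np.percentile(p[:,0],[3,97]).round(4),'y',np.percentile(p[:,1],[3,97]).round(4))
cv2.imwrite('pics/t3.png',cv2.resize(f['frame'][165:275,160:320],None,fx=5,fy=5))
"
```

```text
tcp [ 0.4904 -0.0288  0.0273] F [-0.8 -0.8 -0.3] hand 92.53 caddy [0.4854 0.0671] head 93.15 width 0.1155
in dock xy mm [-100.9    1.5] ang 1.2
 bar [67.1 -4.5]
tcp dock y -0.014943844909131275
nose x min/max [0.466  0.5586] y [0.157  0.1889]h.py:25: RankWarning: Polyfit may be poorly conditioned
  R=np.array(R);a,b=np.polyfit(R[:,0],R[:,1],1)
```

View pics/t3.png

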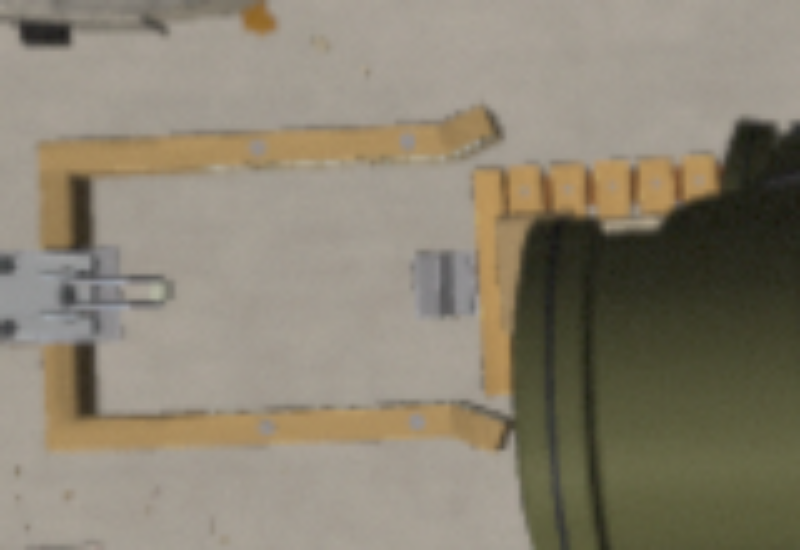

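Top view: the front edge of the caddy runs from (475,168) to (487,393), so its middle is at row 280. The kerbs' middle line extrapolates to the same row, so the caddy is centred and nearly square. I'll go straight in.

Call:
apply_moves([
  [[4, 0, 0, 0.1, 0.4], [4, 0, 0, 0.1, 0.4], [5, 0, 0, 0.1, 0.4], [5, 0, 0, 0.1, 0.4], [5, 0, 0, 0.1, 0.4], [5, 0, 0, 0, 0.4], [5, 0, 0, 0, 0.4], [5, 0, 0, 0, 0.4], [5, 0, 0, 0, 0.4], [5, 0, 0, 0, 0.4], [5, 0, 0, 0, 0.4], [4, 0, 0, 0, 0.4]],
])

```text
time: 16.02
tool_pos: [0.4883, 0.0284, 0.0273]
eef_rot: [[-0.036, 0.999, 0.0], [0.999, 0.036, 0.0], [0.0, 0.0, -1.0]]
force: [0.6, -0.1, -0.1]
opening: 0.697
gripper_force: 0.5
```

```bash
cat >> h.py <<'E'
def gaps():
    s=read_state();t=s["tool_pos"];R=s["eef_rot"]
    print("tcp dock x,y",1000*(t[1]-.168),1000*(-(t[0]-.4835-.0343*(.168-t[1]))),"hand",np.rad2deg(np.arctan2(R[1,0],R[0,0]))-91.95,s["force"].round(1))
    f,P=cloud("top")
    m=box(P,.44,.56,t[1]+.188,t[1]+.214,.036,.06)&(abs(P[...,0]-.483)<.03)
    p=P[m];x=np.percentile(p[:,0],[4,96]) if len(p) else (0,0);y=np.median(p[:,1]) if len(p) else 0
    print("nose dock y mm",1000*(-(np.mean(x)-.4835-.0343*(.168-y))),"width",x,"tip y",p[:,1].max() if len(p) else 0)
    return f,P
E
python3 -c "
from h import *
f,P=gaps()
cv2.imwrite('pics/t4.png',cv2.resize(f['frame'][165:275,160:320],None,fx=5,fy=5))
"
```

```text
tcp dock x,y -139.57685582336538 -0.01617989199022632 hand 0.10429469816536141 [ 0.6 -0.1 -0.1]
nose dock y mm 489.2624 width (0, 0) tip y 0
```

```bash
cat >> h.py <<'E'
def wr():
    f,P=cloud("wrist");s=read_state();t=s["tool_pos"]
    print("view y range",np.nanmin(P[...,1]).round(3),np.nanmax(P[...,1]).round(3))
    for y in np.arange(t[1]+.02,t[1]+.2,.02):
        p=P[box(P,.39,.58,y-.003,y+.003,.034,.09)]
        if len(p)<5: continue
        x=np.sort(p[:,0]);g=np.where(np.diff(x)>.0025)[0]
        seg=np.split(x,g+1);print(round(y,3),[(round((a[0]-.4835-.0343*(.168-y))*-1000,1),round((a[-1]-.4835-.0343*(.168-y))*-1000,1)) for a in seg if len(a)>3])
    m=box(P,t[0]-.05,t[0]+.05,t[1]+.005,t[1]+.2,.066,.085);n,l,st,_=cv2.connectedComponentsWithStats(cv2.morphologyEx(m.astype(np.uint8),cv2.MORPH_OPEN,np.ones((5,5))))
    for i in range(1,n):
        if st[i,4]>300:print("bar rel tcp",rect(P[l==i])[0]-1000*t[:2],rect(P[l==i])[1:])
E
python3 -c "
from h import *
wr()"
```

```text
view y range -1.172 0.159
0.049 [(np.float64(58.7), np.float64(39.3)), (np.float64(30.0), np.float64(26.6)), (np.float64(-35.5), np.float64(-61.2))]
0.069 [(np.float64(59.2), np.float64(38.7)), (np.float64(31.9), np.float64(-29.8)), (np.float64(-36.2), np.float64(-60.9))]
0.089 [(np.float64(59.8), np.float64(36.2)), (np.float64(31.5), np.float64(-29.6)), (np.float64(-35.5), np.float64(-60.3))]
0.109 [(np.float64(60.4), np.float64(39.5)), (np.float64(32.8), np.float64(-59.4))]
0.129 [(np.float64(61.0), np.float64(41.8)), (np.float64(-33.5), np.float64(-58.4))]
bar rel tcp [-5.62160938 84.84584702] (array([62.5, 21.1]), 2.42)
bar rel tcp [-2.72160938 44.34584702] (array([61.8, 42. ]), 2.42)
bar rel tcp [-35.42160938   8.94584702] (array([ 6.3, 15.1]), 79.7)
bar rel tcp [39.27839062 10.44584702] (array([20.6,  9.1]), 6.35)
```

Call:
apply_moves([
  [[4, 0, 0, 0, 0.4], [4, 0, 0, 0, 0.4], [4, 0, 0, 0, 0.4], [4, 0, 0, 0, 0.4], [4, 0, 0, 0, 0.4], [4, 0, 0, 0, 0.4], [4, 0, 0, 0, 0.4], [4, 0, 0, 0, 0.4], [4, 0, 0, 0, 0.4], [3, 0, 0, 0, 0.4], [3, 0, 0, 0, 0.4], [3, 0, 0, 0, 0.4]],
])

```text
time: 17.62
tool_pos: [0.4867, 0.0731, 0.0273]
eef_rot: [[-0.036, 0.999, 0.0], [0.999, 0.036, 0.0], [0.0, 0.0, -1.0]]
force: [-0.0, -0.5, -0.6]
opening: 0.701
gripper_force: 0.5
```

```bash
python3 -c "
from h import *
gaps();wr()"
```

```text
tcp dock x,y -94.90095344443804 0.0731970690431346 hand 0.08752213179199941 [-0.  -0.5 -0.6]
nose dock y mm -4.283581621777192 width [0.47750815 0.49068773] tip y 0.28552020337318734
view y range -1.119 0.204
0.094 [(np.float64(59.4), np.float64(40.0)), (np.float64(30.7), np.float64(7.9)), (np.float64(-35.1), np.float64(-60.5))]
0.114 [(np.float64(59.7), np.float64(39.4)), (np.float64(32.2), np.float64(-29.2)), (np.float64(-35.7), np.float64(-60.3))]
0.134 [(np.float64(60.7), np.float64(-29.3)), (np.float64(-35.3), np.float64(-59.6))]
0.154 [(np.float64(87.7), np.float64(65.4)), (np.float64(61.1), np.float64(39.9)), (np.float64(33.3), np.float64(-59.4)), (np.float64(-70.0), np.float64(-93.6))]
0.174 [(np.float64(81.9), np.float64(42.0)), (np.float64(-32.8), np.float64(-58.4)), (np.float64(-64.5), np.float64(-84.4))]
bar rel tcp [-6.12361598 85.88912422] (array([61.8, 22. ]), 4.77)
bar rel tcp [-3.32361598 43.88912422] (array([61.7, 41.9]), 2.14)
bar rel tcp [-35.52361598   8.88912422] (array([ 6.1, 15.1]), 81.83)
bar rel tcp [39.37638402 10.38912422] (array([20.5,  9. ]), 5.03)
```

Call:
apply_moves([
  [[2, 0, 0, 0, 0.4], [2, 0, 0, 0, 0.4], [2, 0, 0, 0, 0.4], [2, 0, 0, 0, 0.4], [2, 0, 0, 0, 0.4], [2, 0, 0, 0, 0.4], [2, 0, 0, 0, 0.4], [2, 0, 0, 0, 0.4], [2, 0, 0, 0, 0.4], [2, 0, 0, 0, 0.4], [2, 0, 0, 0, 0.4], [2, 0, 0, 0, 0.4]],
])

```text
time: 19.23
tool_pos: [0.4858, 0.0971, 0.0273]
eef_rot: [[-0.036, 0.999, -0.0], [0.999, 0.036, 0.0], [0.0, -0.0, -1.0]]
force: [-0.4, -0.5, -0.8]
opening: 0.702
gripper_force: 0.5
```

Call:
apply_moves([
  [[1, 0, 0, 0, 0.4], [1, 0, 0, 0, 0.4], [1, 0, 0, 0, 0.4], [1, 0, 0, 0, 0.4], [1, 0, 0, 0, 0.4], [1, 0, 0, 0, 0.4]],
])

```text
time: 19.98
tool_pos: [0.4855, 0.1025, 0.0273]
eef_rot: [[-0.035, 0.999, -0.0], [0.999, 0.035, -0.001], [-0.001, -0.0, -1.0]]
force: [-1.0, -2.3, 0.8]
opening: 0.697
gripper_force: 1.4
```

Call:
apply_moves([
  [[1, 0, 0, 0, 0.4], [1, 0, 0, 0, 0.4], [1, 0, 0, 0, 0.4], [1, 0, 0, 0, 0.4]],
])

```text
time: 20.48
tool_pos: [0.4853, 0.1064, 0.0273]
eef_rot: [[-0.035, 0.999, -0.0], [0.999, 0.035, -0.001], [-0.001, -0.0, -1.0]]
force: [-0.6, -4.3, 0.3]
opening: 0.699
gripper_force: 2.0
```

Call:
apply_moves([
  [[1, 0, 0, 0, 0.4], [1, 0, 0, 0, 0.4], [1, 0, 0, 0, 0.4]],
])

```text
time: 20.85
tool_pos: [0.4852, 0.1097, 0.0273]
eef_rot: [[-0.035, 0.999, -0.0], [0.999, 0.035, -0.0], [-0.0, -0.0, -1.0]]
force: [-1.0, -5.0, 0.6]
opening: 0.701
gripper_force: 2.2
```

Call:
apply_moves([
  [[1, 0, 0, 0, 0.4], [1, 0, 0, 0, 0.4]],
])

```text
time: 21.1
tool_pos: [0.4851, 0.1119, 0.0273]
eef_rot: [[-0.036, 0.999, -0.0], [0.999, 0.036, -0.0], [-0.0, -0.0, -1.0]]
force: [-2.4, -4.0, 2.2]
opening: 0.699
gripper_force: 2.2
```

Call:
apply_moves([
  [[1, 0, 0, 0, 0.4], [1, 0, 0, 0, 0.4]],
])

```text
time: 21.35
tool_pos: [0.4851, 0.1139, 0.0273]
eef_rot: [[-0.036, 0.999, -0.0], [0.999, 0.036, -0.0], [-0.0, -0.0, -1.0]]
force: [-0.3, -5.5, 2.1]
opening: 0.698
gripper_force: 2.3
```

Call:
apply_moves([
  [[1, 0, 0, 0, 0.4], [1, 0, 0, 0, 0.4]],
])

```text
time: 21.6
tool_pos: [0.4854, 0.1168, 0.0273]
eef_rot: [[-0.036, 0.999, 0.001], [0.999, 0.036, 0.001], [0.001, 0.001, -1.0]]
force: [-0.4, -1.9, 1.9]
opening: 0.701
gripper_force: 1.0
```

Call:
apply_moves([
  [[1, 0, 0, 0, 0.4], [1, 0, 0, 0, 0.4]],
])

```text
time: 21.85
tool_pos: [0.4855, 0.119, 0.0273]
eef_rot: [[-0.036, 0.999, 0.001], [0.999, 0.036, 0.001], [0.001, 0.001, -1.0]]
force: [-0.9, -0.8, 0.6]
opening: 0.702
gripper_force: 0.3
```

Call:
apply_moves([
  [[1, 0, 0, 0, 0.4]],
])

```text
time: 21.98
tool_pos: [0.4855, 0.1198, 0.0273]
eef_rot: [[-0.036, 0.999, 0.001], [0.999, 0.036, 0.001], [0.001, 0.001, -1.0]]
force: [-0.1, 0.1, 0.2]
opening: 0.7
gripper_force: 0.1
```

The force has dropped, which looks like the snap. I'll now feel for the buffer in small steps.

Call:
apply_moves([
  [[1, 0, 0, 0, 0.4], [0, 0, 0, 0, 0.4]],
])

```text
time: 22.22
tool_pos: [0.4852, 0.1204, 0.0273]
eef_rot: [[-0.036, 0.999, 0.0], [0.999, 0.036, 0.001], [0.001, 0.0, -1.0]]
force: [-0.5, -0.1, -0.1]
opening: 0.7
gripper_force: 0.0
```

Call:
apply_moves([
  [[0.7, 0, 0, 0, 0.4], [0, 0, 0, 0, 0.4]],
])

```text
time: 22.48
tool_pos: [0.485, 0.1207, 0.0273]
eef_rot: [[-0.036, 0.999, 0.0], [0.999, 0.036, 0.0], [0.0, 0.0, -1.0]]
force: [-0.0, -0.5, 0.1]
opening: 0.696
gripper_force: 0.0
```

Call:
apply_moves([
  [[0.7, 0, 0, 0, 0.4], [0, 0, 0, 0, 0.4]],
])

```text
time: 22.72
tool_pos: [0.485, 0.1214, 0.0273]
eef_rot: [[-0.036, 0.999, 0.0], [0.999, 0.036, 0.0], [0.0, 0.0, -1.0]]
force: [-0.6, -0.2, 0.8]
opening: 0.702
gripper_force: 0.0
```

```bash
python3 -c "
from h import *
wr()
f,P=cloud('wrist');t=read_state()['tool_pos']
m=box(P,.46,.51,t[1],t[1]+.05,.044,.056)
print('rear y rel tcp',np.percentile(P[m][:,1],[1,3,10])-t[1])
"
```

```text
view y range -1.077 0.252
0.141 [(np.float64(90.6), np.float64(71.0)), (np.float64(59.5), np.float64(-59.0)), (np.float64(-75.3), np.float64(-81.2))]
0.161 [(np.float64(84.9), np.float64(63.2)), (np.float64(60.5), np.float64(40.2)), (np.float64(32.9), np.float64(-28.5)), (np.float64(-34.7), np.float64(-59.7)), (np.float64(-66.6), np.float64(-89.5))]
0.181 [(np.float64(81.7), np.float64(40.0)), (np.float64(32.7), np.float64(-28.7)), (np.float64(-35.2), np.float64(-59.2)), (np.float64(-64.6), np.float64(-84.1))]
0.201 [(np.float64(81.9), np.float64(-59.1)), (np.float64(-64.5), np.float64(-84.5))]
0.221 [(np.float64(81.8), np.float64(41.7)), (np.float64(-33.6), np.float64(-58.7)), (np.float64(-64.2), np.float64(-84.7))]
bar rel tcp [-5.96123842 87.82124724] (array([61.6, 14.6]), 1.76)
bar rel tcp [-3.76123842 50.82124724] (array([61.8, 42.2]), 2.41)
bar rel tcp [-35.46123842   8.92124724] (array([ 6.1, 14.6]), 79.58)
bar rel tcp [39.73876158 10.32124724] (array([19.9,  8.9]), 6.08)
rear y rel tcp [0.01785853 0.01822785 0.0189178 ]
```

The caddy snapped about 6.7 mm ahead of the fingers. I'll follow up and press gently to confirm it is against the buffer.

Call:
apply_moves([
  [[1, 0, 0, 0, 0.4], [1, 0, 0, 0, 0.4], [1, 0, 0, 0, 0.4], [1, 0, 0, 0, 0.4], [1, 0, 0, 0, 0.4], [0, 0, 0, 0, 0.4]],
])

```text
time: 23.58
tool_pos: [0.4848, 0.1265, 0.0273]
eef_rot: [[-0.036, 0.999, 0.0], [0.999, 0.036, 0.0], [0.0, 0.0, -1.0]]
force: [0.5, -0.6, 0.9]
opening: 0.696
gripper_force: 0.0
```

Call:
apply_moves([
  [[0.7, 0, 0, 0, 0.4], [0, 0, 0, 0, 0.4]],
])

```text
time: 23.82
tool_pos: [0.4848, 0.1271, 0.0273]
eef_rot: [[-0.036, 0.999, 0.0], [0.999, 0.036, 0.0], [0.0, 0.0, -1.0]]
force: [0.3, -0.8, 0.1]
opening: 0.698
gripper_force: 0.0
```

Call:
apply_moves([
  [[0.7, 0, 0, 0, 0.4], [0, 0, 0, 0, 0.4]],
])

```text
time: 24.08
tool_pos: [0.4847, 0.1278, 0.0273]
eef_rot: [[-0.036, 0.999, -0.0], [0.999, 0.036, 0.0], [0.0, 0.0, -1.0]]
force: [-0.1, -0.5, -0.2]
opening: 0.702
gripper_force: 0.0
```

Call:
apply_moves([
  [[0.5, 0, 0, 0, 0.4], [0, 0, 0, 0, 0.4]],
])

```text
time: 24.32
tool_pos: [0.4847, 0.1283, 0.0273]
eef_rot: [[-0.036, 0.999, 0.0], [0.999, 0.036, 0.0], [0.0, 0.0, -1.0]]
force: [-0.2, 0.3, 0.9]
opening: 0.697
gripper_force: 0.0
```

Call:
apply_moves([
  [[0.5, 0, 0, 0, 0.4], [0, 0, 0, 0, 0.4]],
])

```text
time: 24.58
tool_pos: [0.4847, 0.1288, 0.0273]
eef_rot: [[-0.036, 0.999, 0.0], [0.999, 0.036, 0.0], [0.0, 0.0, -1.0]]
force: [-0.5, 0.7, -0.5]
opening: 0.697
gripper_force: 0.0
```

Call:
apply_moves([
  [[0.4, 0, 0, 0, 0.4], [0, 0, 0, 0, 0.4]],
])

```text
time: 24.82
tool_pos: [0.4846, 0.1289, 0.0273]
eef_rot: [[-0.035, 0.999, -0.0], [0.999, 0.035, -0.0], [-0.0, -0.0, -1.0]]
force: [-0.2, -0.8, 0.6]
opening: 0.699
gripper_force: 0.4
```

Contact. I'll press on in small steps.

Call:
apply_moves([
  [[0.4, 0, 0, 0, 0.4], [0, 0, 0, 0, 0.4]],
])

```text
time: 25.08
tool_pos: [0.4845, 0.129, 0.0273]
eef_rot: [[-0.035, 0.999, -0.0], [0.999, 0.035, -0.001], [-0.001, -0.0, -1.0]]
force: [-0.0, -2.2, 0.1]
opening: 0.699
gripper_force: 1.1
```

Call:
apply_moves([
  [[0.4, 0, 0, 0, 0.4], [0, 0, 0, 0, 0.4]],
])

```text
time: 25.32
tool_pos: [0.4844, 0.1292, 0.0273]
eef_rot: [[-0.035, 0.999, -0.0], [0.999, 0.035, -0.001], [-0.001, -0.001, -1.0]]
force: [-0.2, -3.5, 0.4]
opening: 0.698
gripper_force: 1.9
```

The contact is stiff (about 3.5 N within 0.3 mm), so the caddy is against the buffer. I'll back off slowly, then lift.

Call:
apply_moves([
  [[-0.5, 0, 0, 0, 0.4], [-0.5, 0, 0, 0, 0.4], [-1, 0, 0, 0, 0.4], [-3, 0, 0, 0, 0.4], [-10, 0, 0, 0, 0.4], [-15, 0, 0, 0, 0.4], [-15, 0, 0, 0, 0.4], [0, 0, -30, 0, 0.4], [0, 0, -40, 0, 0.4], [0, 0, -40, 0, 0.4], [-30, 0, -20, 0, 0.4], [0, 0, 0, 0, 0.4]],
])

```text
time: 26.82
tool_pos: [0.4882, 0.0514, 0.1589]
eef_rot: [[-0.03, 1.0, 0.003], [1.0, 0.03, -0.001], [-0.001, 0.003, -1.0]]
force: [-0.7, 1.2, -0.2]
opening: 0.703
gripper_force: 0.0
```

```bash
python3 -c "
from h import *
s=read_state();print(s['tool_pos'],s['force'])
f,P=cloud('wrist');cv2.imwrite('pics/w2.png',f['frame'])
u=np.array([-.0343,.9994]);v=np.array([-u[1],u[0]]);D=np.array([.4835,.168])
w=(P[...,:2]-D)@np.array([u,v]).T
m=(P[...,2]>.044)&(P[...,2]<.056)&(abs(w[...,1])<.05)&(w[...,0]>-.06)&(w[...,0]<.1)
print('rear dock x',np.percentile(w[m][:,0],[1,3]))
m=(P[...,2]>.066)&(P[...,2]<.085)&(abs(w[...,1])<.05)&(w[...,0]>-.06)&(w[...,0]<.14)
n,l,st,_=cv2.connectedComponentsWithStats(cv2.morphologyEx(m.astype(np.uint8),cv2.MORPH_OPEN,np.ones((5,5))))
for i in range(1,n):
    if st[i,4]>300:print('bar dock',rect(w[l==i]))
"
```

```text
[0.48819954 0.05135576 0.15886052] [-0.73322689  1.22470553 -0.17944215]
rear dock x [-0.02897989 -0.02814911]
bar dock (array([-0.3,  2. ]), array([62.4, 34. ]), 89.18)
```

View pics/w2.png

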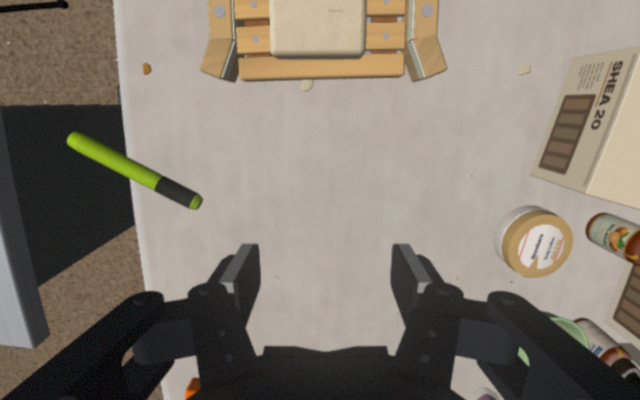

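The wrist view shows the caddy's rear rail between the flares at row 70, held with its rear 28 mm before the bay's origin. That puts its origin at about +56 mm. The hand is clear. I'll do a final numeric check of the bars, then hand in.

```bash
python3 -c "
from h import *
f,P=cloud('top')
u=np.array([-.0343,.9994]);v=np.array([-u[1],u[0]]);D=np.array([.4835,.168])
w=(P[...,:2]-D)@np.array([u,v]).T
m=(P[...,2]>.066)&(P[...,2]<.085)&(abs(w[...,1])<.05)&(w[...,0]>-.06)&(w[...,0]<.135)
n,l,st,_=cv2.connectedComponentsWithStats(cv2.morphologyEx(m.astype(np.uint8),cv2.MORPH_OPEN,np.ones((3,3))))
for i in range(1,n):
    if st[i,4]>60:print('bar dock',rect(w[l==i]),np.median(P[l==i][:,2]))
print(finish_job())
"
```

```text
bar dock (array([110. ,   1.3]), array([41.2, 61.4]), 0.5) 0.07476594660975278
bar dock (array([60.8,  5.4]), array([43.4, 62. ]), 3.4) 0.075003942769169
bar dock (array([14.3,  2.9]), array([60. , 26.8]), 85.97) 0.07491264972893985
the job is handed in; nothing more can be done
None
```

The caddy is home in the bay, held by the roller catch about 56 mm past the bay's origin, with all three bars still lying on the slats and the hand clear; the job is handed in, but no verdict was returned.

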